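# Move the clay rollers to the other rack in reverse order

### The job

The four wooden clay rollers have dried. Move them from the full rack to the empty one in reverse order: the roller that lies nearest the robot goes to the far end, the next one to the place before it, and so on, so that the farthest one ends up nearest. Lay each roller down in its own cradle, resting in both V saddles with its middle over the middle of the rack, and leave all four lying still.

Things in the scene. Friction and masses are not known exactly. Their poses are not given: they have to be found in the camera images.
- long_roller_center (a point): Centre of the loose plain thin wooden clay roller (cylinder), the longest: 160 mm long, 24 mm in diameter, 40 to 85 g. Origin at its middle on its axis, which is its y; lying in a cradle its centre is 43 mm above the desk. Between the two saddles its middle is free all round for 48 mm along its length.
- short_roller_center (a point): Centre of the loose plain thick wooden clay roller (cylinder), the shortest: 90 mm long, 30 mm in diameter, 40 to 85 g. Origin at its middle on its axis, which is its y; lying in a cradle its centre is 47 mm above the desk. Between the two saddles its middle is free all round for 48 mm along its length.
- grooved_roller_center (a point): Centre of the loose wooden clay roller (cylinder) with three dark turned grooves near each end: 124 mm long, 28 mm in diameter, 40 to 85 g. Origin at its middle on its axis, which is its y; lying in a cradle its centre is 46 mm above the desk. Between the two saddles its middle is free all round for 48 mm along its length.
- handled_roller_center (a point): Centre of the loose wooden clay roller with a slim handle at each end (16 mm thick, 150 mm over all); its body is 90 mm long, 28 mm in diameter, 40 to 85 g. Origin at its middle on its axis, which is its y; lying in a cradle its centre is 46 mm above the desk. Between the two saddles its middle is free all round for 48 mm along its length.
- full_rack: Fixed low rack, two dark wooden rails 240 mm long, 12 mm high, 74 mm wide over both, with the four cradles on it in a row at x = -84, -28, 28 and 84 mm; all the rollers lie here at the start. Its origin is at desk level under its centre; its x axis runs along the row, away from the robot (its yaw stays within 0.3 rad), and a roller lying in it lies along its y axis. Between the rails there is only the bare desk and the 16 mm wide cradle feet, 15 mm high.
- empty_rack: Fixed rack of the same build and size, empty at the start, with four such cradles at x = -84, -28, 28 and 84 mm; 84 mm is the end farthest from the robot. Its origin is at desk level under its centre; its x axis runs along the row, away from the robot (its yaw stays within 0.3 rad), and a roller lying in it lies along its y axis. Its saddles stand at y = -28 and 28 mm with the same V (26 mm lowest point, 43 mm tips), so a roller lies in it as high as it lay in the full rack.
- cradle_a: Fixed aluminium cradle of the full rack: the one in which the long roller lies at the start. All four cradles look the same: two V saddles (each 8 mm thick, 90 degree V, lowest point 26 mm and arm tips about 43 mm above the desk, 34 mm wide between the arm tips) standing 28 mm either side of the cradle's middle. Origin at desk level under the cradle's middle; its x and y run as the rack's. It does not move.
- cradle_b: Fixed aluminium cradle of the full rack: the one in which the short roller lies at the start. All four cradles look the same: two V saddles (each 8 mm thick, 90 degree V, lowest point 26 mm and arm tips about 43 mm above the desk, 34 mm wide between the arm tips) standing 28 mm either side of the cradle's middle. Origin at desk level under the cradle's middle; its x and y run as the rack's. It does not move.
- cradle_c: Fixed aluminium cradle of the full rack: the one in which the grooved roller lies at the start. All four cradles look the same: two V saddles (each 8 mm thick, 90 degree V, lowest point 26 mm and arm tips about 43 mm above the desk, 34 mm wide between the arm tips) standing 28 mm either side of the cradle's middle. Origin at desk level under the cradle's middle; its x and y run as the rack's. It does not move.
- cradle_d: Fixed aluminium cradle of the full rack: the one in which the handled roller lies at the start. All four cradles look the same: two V saddles (each 8 mm thick, 90 degree V, lowest point 26 mm and arm tips about 43 mm above the desk, 34 mm wide between the arm tips) standing 28 mm either side of the cradle's middle. Origin at desk level under the cradle's middle; its x and y run as the rack's. It does not move.
Mind the look-alikes: they are no part of the job. Leave any orange look-alike of the part that bears short_roller_center alone.

How it is judged (in metres and radians):
At the end, for the whole second after the job is handed in: Each roller rests in the cradle of the other rack that mirrors its start (first to fourth, second to third, ...): within 8 mm along the row, 13 mm lengthwise of the middle line, 5 mm of its resting height, its axis within 0.12 rad of square across the rack; released, at rest (((x of cradle_a in the frame of full_rack between -0.099 and -0.069 m and x of long_roller_center in the frame of empty_rack between 0.076 and 0.092 m) or (x of cradle_a in the frame of full_rack between -0.043 and -0.013 m and x of long_roller_center in the frame of empty_rack between 0.02 and 0.036 m) or (x of cradle_a in the frame of full_rack between 0.013 and 0.043 m and x of long_roller_center in the frame of empty_rack between -0.036 and -0.02 m) or (x of cradle_a in the frame of full_rack between 0.069 and 0.099 m and x of long_roller_center in the frame of empty_rack between -0.092 and -0.076 m)) and y of long_roller_center in the frame of empty_rack between -0.013 and 0.013 m and z of long_roller_center in the frame of empty_rack between 0.038 and 0.048 m and angle between the y axis of each of long_roller_center, short_roller_center, grooved_roller_center, handled_roller_center and the y axis of empty_rack, either way round below 0.12 rad and linear speed of each of long_roller, short_roller, grooved_roller, handled_roller below 0.02 m/s and ((x of cradle_b in the frame of full_rack between -0.099 and -0.069 m and x of short_roller_center in the frame of empty_rack between 0.076 and 0.092 m) or (x of cradle_b in the frame of full_rack between -0.043 and -0.013 m and x of short_roller_center in the frame of empty_rack between 0.02 and 0.036 m) or (x of cradle_b in the frame of full_rack between 0.013 and 0.043 m and x of short_roller_center in the frame of empty_rack between -0.036 and -0.02 m) or (x of cradle_b in the frame of full_rack between 0.069 and 0.099 m and x of short_roller_center in the frame of empty_rack between -0.092 and -0.076 m)) and y of short_roller_center in the frame of empty_rack between -0.013 and 0.013 m and z of short_roller_center in the frame of empty_rack between 0.0422 and 0.0522 m and ((x of cradle_c in the frame of full_rack between -0.099 and -0.069 m and x of grooved_roller_center in the frame of empty_rack between 0.076 and 0.092 m) or (x of cradle_c in the frame of full_rack between -0.043 and -0.013 m and x of grooved_roller_center in the frame of empty_rack between 0.02 and 0.036 m) or (x of cradle_c in the frame of full_rack between 0.013 and 0.043 m and x of grooved_roller_center in the frame of empty_rack between -0.036 and -0.02 m) or (x of cradle_c in the frame of full_rack between 0.069 and 0.099 m and x of grooved_roller_center in the frame of empty_rack between -0.092 and -0.076 m)) and y of grooved_roller_center in the frame of empty_rack between -0.013 and 0.013 m and z of grooved_roller_center in the frame of empty_rack between 0.0408 and 0.0508 m and ((x of cradle_d in the frame of full_rack between -0.099 and -0.069 m and x of handled_roller_center in the frame of empty_rack between 0.076 and 0.092 m) or (x of cradle_d in the frame of full_rack between -0.043 and -0.013 m and x of handled_roller_center in the frame of empty_rack between 0.02 and 0.036 m) or (x of cradle_d in the frame of full_rack between 0.013 and 0.043 m and x of handled_roller_center in the frame of empty_rack between -0.036 and -0.02 m) or (x of cradle_d in the frame of full_rack between 0.069 and 0.099 m and x of handled_roller_center in the frame of empty_rack between -0.092 and -0.076 m)) and y of handled_roller_center in the frame of empty_rack between -0.013 and 0.013 m and z of handled_roller_center in the frame of empty_rack between 0.0408 and 0.0508 m); the robot touches nothing.
It also fails if it takes over 88 s, if anything falls off the work surface, if the arm or the gripper's body presses on something with over 40 N, if the wrist force passes 120 N, or if a joint passes its speed limit or range.

### The arm

A 6-joint arm with a two-finger parallel gripper is mounted at the origin on a cart in front of the work surface, level with it; the furniture and walls round the work are solid. World frame = base frame: x ahead of the robot, y to its left, z up, the work surface at z = 0. Lengths are in mm, angles in rad, forces in N, time in s.
With the tool pointing down it reaches from about 425 to 950 mm from the base axis. Payload 14.7 kg.
Tool frame: the origin (TCP) lies at the very end of the fingers, on their centre line; the grasp point (between the pads) lies 19 mm behind it; z points along the fingers, y is the line along which they close (so a half turn about z gives the same grasp; the last joint's range is limited). The gripper opens to 85 mm and grips with 20 to 120 N. Pads are 22 mm wide; open, the fingers measure 114 mm over their backs; the gripper's body (76 mm by 85 mm) begins 54 mm behind the grasp point. The pads swing forward as they close: fully open they stand 13 mm farther back than shut.
Start: joints at [1.09, 0.48, 1.596, -0, 1.065, -0.047], TCP at [273.185, 589.798, 231.297] pointing down, gripper open.
Joint ranges: [-2.75, 2.75], [-0.82, 2.05], [0.23, 2.67], [-1.56, 4.7], [0.09, 2.69], [-2.92, 2.92]. Speed limits (rad/s): [1.89, 1.89, 2.39, 3.01, 3.01, 3.01].

### API

Orientations are given as a rotation vector (axis times angle).
In Python, from station import * gives the robot as it stands.
- The arm moves only by the tool send_rows, never from a script. Its arguments are lists of equal length, an entry for each row: "xyz": the shift along the world's x, y, z as a fraction of full scale, a list of three; "dr": the turn, a rotation vector about the world's x, y, z as a fraction of full scale, a list of three. A call has exactly 10 rows; each row is the pose to reach, as a shift and turn from the pose commanded when the call began; what a row does not reach only later rows make up. Full scale, the value 1, is 25 cm for a shift and 60 degrees for a turn. A row lasts 1/12 s, in which the tool goes at most 41.7 mm and 7.16 degrees, less where a joint would pass 70% of its speed; a pose out of reach is approached as far as the arm can. A call with a number of a shift or a turn outside -1 to 1 is refused whole. A call with a gripper value outside its range is refused whole. "hand" is the opening, from 0 (shut) to 1 (fully open), set as the call begins (left out, the last holds). The fingers move at their own pace and stop on an object; "force" is the grip in N (left out, the last holds). Time passes only in rows, so rows that repeat a pose let the fingers close, or fill a call up. It gives the time, the measured TCP pose, the force, the opening and the grip force at its end, in the units of the state.
- sense(): the state, without advancing time (a new reading comes with each control period).
- snapshot(name): name is "scene" or "top" or "wrist"; returns the picture (480x640x3 uint8, red, green, blue); there is no depth.
- camera_model(name): a dict with "K" (3x3 intrinsics, pixels), "k1" (the pictures are not rectified: a ray, as slopes to the right and down, at radius r is drawn at 1 + k1 r^2 times it, then the intrinsics apply), "cam_to_world" (4x4, takes a point from camera to world coordinates). Camera axes: x right, y up, looking along -z (the intrinsics and any distortion apply to the point x, -y, -z); pixel columns grow to the right and rows downward; lengths in mm; the calibration is good to about 2 mm. A picture is of the moment at which its call begins: read the wrist's pose just before it. camera_model takes no time and is no camera call; for the wrist camera it gives the pose at the moment of the call.
- close_job(): hands the job in; it is judged then, once.
The state is a dict: "clock": time; "joints": joint angles; "dq": joint speeds; "effort": joint torques, N m; "tool_pos": TCP position; "eef_rot": TCP orientation; "ft_force": force on the tool from outside, world axes, zero at the start; "ft_torque": the same for the moment, N m; "gripper_width": finger opening in mm; "gripper_force": force on a finger pad.
Only numpy, scipy, OpenCV 4.12 (cv2) and the standard library are available. Lean on these libraries where they do the work, as an engineer would, in place of code of your own. Each camera call takes 0.05 s, during which the arm holds its last target. There are 200 camera calls.

## Working session

There is one attempt and no reset: what is moved stays moved. The work goes in short steps, Python scripts to look and compute and a tool call to move; the robot and the scene stay as the last step left them, time stands still between calls to the robot, and variables do not carry over. Pictures are saved under pics/ and viewed, at most 14 in all, crops included, and the job is handed in when it is done.

Besides the shell and the picture viewer there is one more tool, called after "Call:" by a JSON object that holds its "name" and its "arguments". send_rows: Moves the arm, as the interface text tells. Its arguments: {"type":"object","properties":{"xyz":{"type":"array"},"dr":{"type":"array"},"hand":{"type":"number"},"force":{"type":"number"}},"required":["xyz","dr"]}

```bash
mkdir -p pics; python3 - <<'E'
from station import *
import cv2
for n in("scene","top"):
    cv2.imwrite(f"pics/{n}0.png",snapshot(n)[:,:,::-1])
    c=camera_model(n);print(n,c["K"],c["k1"],c["cam_to_world"])
s=sense();print({k:s[k] for k in("clock","tool_pos","eef_rot","gripper_width","ft_force")})
E
```

```text
scene [[433.31039741   0.         320.21514139]
 [  0.         433.31039741 230.99684772]
 [  0.           0.           1.        ]] -0.07240466271210028 [[ 6.83438748e-01  4.44960654e-01 -5.78724023e-01 -1.13412095e+02]
 [-7.29743121e-01  4.37772798e-01 -5.25195158e-01 -7.42886412e+02]
 [ 1.96584538e-02  7.81258596e-01  6.23897869e-01  7.31249893e+02]
 [ 0.00000000e+00  0.00000000e+00  0.00000000e+00  1.00000000e+00]]
top [[622.1175819    0.         323.1370615 ]
 [  0.         622.1175819  236.92508164]
 [  0.           0.           1.        ]] -0.1420403555521522 [[ 2.76022761e-02  9.93788211e-01 -1.07810514e-01  3.06522917e+02]
 [-9.99615411e-01  2.77295498e-02 -3.18715645e-04 -2.01356951e+02]
 [ 2.67280117e-03  1.07777849e-01  9.94171410e-01  1.65753895e+03]
 [ 0.00000000e+00  0.00000000e+00  0.00000000e+00  1.00000000e+00]]
{'clock': 0.1, 'tool_pos': array([273.00299296, 589.48719184, 230.73266224]), 'eef_rot': array([-6.76011045e-01, -3.06768411e+00,  1.65449697e-03]), 'gripper_width': 85.30720366808582, 'ft_force': array([ 1.45632385,  0.29403141, -0.34107301])}
```

View pics/top0.png

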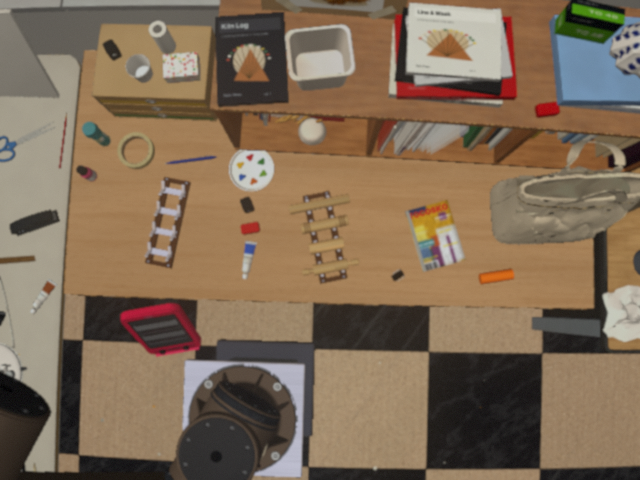

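View pics/scene0.png

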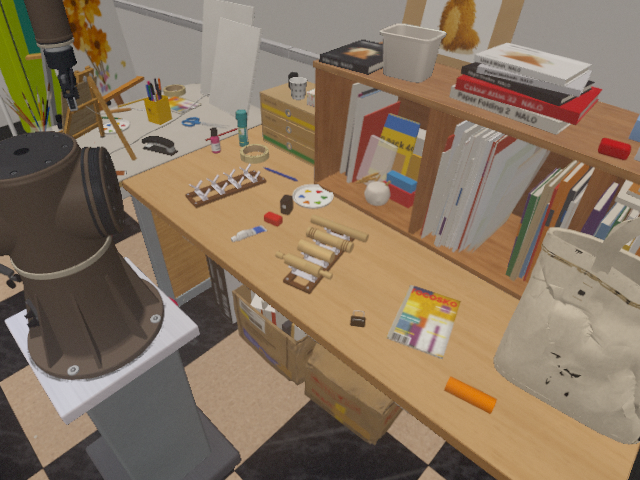

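In the top view the full rack is at about (323,237). From near to far it holds handled (331,268), short (326,246), grooved (324,224) and long (319,204). The empty rack is at (167,222).

Things that could be mistaken for the short roller: the orange cylinder (496,276), the red block (250,228) and the pale short roller (326,246). I choose the pale one in the rack.

```bash
cat > h.py <<'E'
from station import *
import cv2, numpy as np
def ray(c,uv):
    uv=np.float64(uv).reshape(-1,1,2)
    n=uv.reshape(-1,2); K=c["K"]
    d=(n-[K[0,2],K[1,2]])/[K[0,0],K[1,1]]; s=d.copy()
    for _ in range(20): s=d/(1+c["k1"]*(s**2).sum(1,keepdims=True))
    v=np.c_[s[:,0],-s[:,1],-np.ones(len(s))]@c["cam_to_world"][:3,:3].T
    return c["cam_to_world"][:3,3],v
def onplane(c,uv,z):
    o,v=ray(c,uv); return o+v*((z-o[2])/v[:,2])[:,None]
def project(c,P):
    T=np.linalg.inv(c["cam_to_world"]); p=np.c_[P,np.ones(len(P))]@T.T
    s=np.c_[p[:,0],-p[:,1]]/-p[:,2:3]; s=s*(1+c["k1"]*(s**2).sum(1,keepdims=True))
    return s*[c["K"][0,0],c["K"][1,1]]+c["K"][:2,2]
E
python3 - <<'E'
from h import *
im=cv2.imread("pics/top0.png");c=camera_model("top")
hsv=cv2.cvtColor(im,cv2.COLOR_BGR2HSV)
for nm,(x0,y0,x1,y1) in dict(full=(285,185,362,288),empty=(140,172,195,272)).items():
    m=np.zeros(im.shape[:2],np.uint8); m[y0:y1,x0:x1]=((hsv[...,2]<120))[y0:y1,x0:x1]*255
    ys,xs=np.nonzero(m); P=onplane(c,np.c_[xs,ys],12)[:,:2]
    n,l,st,_=cv2.connectedComponentsWithStats(m); 
    r=cv2.minAreaRect(P.astype(np.float32)); print(nm,r,P.mean(0),len(P))
    # white saddles
    w=np.zeros_like(m); w[y0:y1,x0:x1]=((hsv[...,1]<60)&(hsv[...,2]>120))[y0:y1,x0:x1]*255
    n,l,st,ce=cv2.connectedComponentsWithStats(w)
    for i in range(1,n):
        if st[i,4]>8: print(" white",ce[i].round(1),st[i],onplane(c,ce[i],34)[0].round(1))
a=cv2.resize(im[180:290,140:200],None,fx=5,fy=5,interpolation=2);b=cv2.resize(im[180:290,280:366],None,fx=5,fy=5,interpolation=2)
cv2.imwrite("pics/crop.png",np.hstack([a,b]))
E
```

```text
full ((486.0668640136719, -203.2353057861328), (237.97642517089844, 73.58899688720703), 13.252862930297852) [ 480.99145186 -204.16538198] 550
 white [327. 196.] [326 195   3   3   9] [ 591.7 -208.    34. ]
 white [306.3 200.1] [305 199   4   3   9] [ 579.2 -153.7   34. ]
 white [329.6 207.9] [328 207   4   3  11] [ 560.1 -215.9   34. ]
 white [308.6 211.9] [307 211   4   3  11] [ 547.8 -160.8   34. ]
 white [313. 233.] [312 232   3   3   9] [ 492.2 -173.9   34. ]
 white [342.7 270.9] [341 270   4   3   9] [ 394.8 -254.3   34. ]
 white [321.8 275. ] [320 274   4   3  10] [ 382.6 -200.1   34. ]
empty ((514.0672607421875, 218.7652130126953), (74.95458221435547, 238.05047607421875), 80.57097625732422) [510.63926303 215.11083368] 929
 white [172.3 190.2] [159 181  26  19 213] [596.7 205.3  34. ]
 white [167.7 210.6] [154 201  27  19 210] [541.6 214.4  34. ]
 white [163.1 230.9] [150 221  26  20 221] [486.7 223.8  34. ]
 white [158.7 251.5] [145 242  27  20 216] [431.8 232.6  34. ]
```

View pics/crop.png

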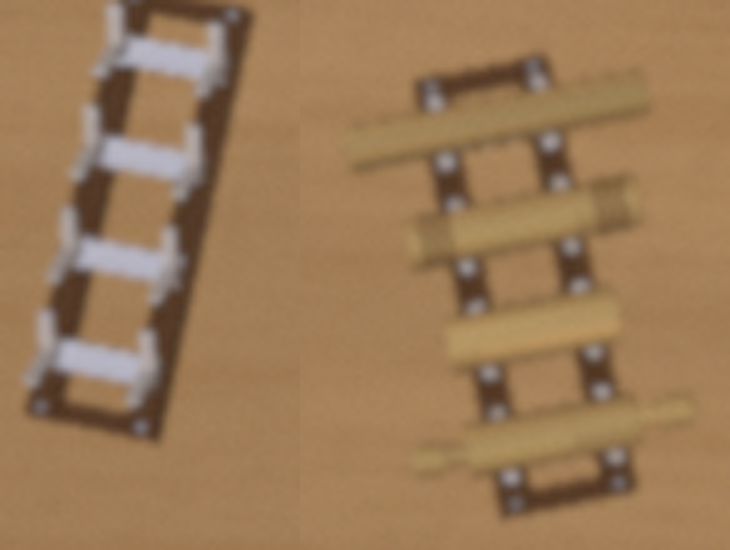

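The rack rectangles come out at 238×74 mm and 238×75 mm, matching the given 240×74. The saddle centroids of the empty rack agree with its rectangle. The crop confirms the order and that the near pale short roller is in the rack. Next I'll compute the roller middles from their end pixels.

```bash
python3 - <<'E'
from h import *
c=camera_model("top")
E={"long":((290,209.6),(349.6,198.4),43),"groov":((302.4,228.6),(348,219.6),46),"short":((309.4,248.4),(343.6,243),47),"hand":((302.6,272),(358.4,261.6),46)}
def fr(a): a=np.radians(a);return np.array([[np.cos(a),np.sin(a)],[-np.sin(a),np.cos(a)]])
for k,(a,b,z) in E.items():
    P=onplane(c,[a,b],z)[:,:2]; m=P.mean(0); print(k,m.round(1),"len",np.linalg.norm(P[0]-P[1]).round(1),"in rack",(fr(13.25)@(m-[486.1,-203.2])).round(1))
for t in(-84,-28,28,84): print(t,(np.array([486.1,-203.2])+fr(13.25).T@[t,0]).round(1),(np.array([514.1,218.9])+fr(-9.42).T@[t,0]).round(1))
E
```

```text
long [ 568.4 -189.8] len 159.4 in rack [83.2 -5.8]
groov [ 515.1 -205.4] len 121.5 in rack [27.8 -8.8]
short [ 458.5 -210.2] len 90.1 in rack [-28.5  -0.5]
hand [ 403.9 -222.2] len 147.3 in rack [-84.3   0.4]
-84 [ 404.3 -222.5] [431.2 232.6]
-28 [ 458.8 -209.6] [486.5 223.5]
28 [ 513.4 -196.8] [541.7 214.3]
84 [ 567.9 -183.9] [597.  205.2]
```

Call:
{"name": "send_rows", "arguments": {"xyz": [[0.1,-0.12,0],[0.25,-0.27,0],[0.4,-0.42,0],[0.55,-0.58,0],[0.7,-0.74,0],[0.8,-0.9,0],[0.8,-1,0],[0.8,-1,0],[0.8,-1,0],[0.8,-1,0]], "dr": [[0,0,-0.1],[0,0,-0.2],[0,0,-0.3],[0,0,-0.4],[0,0,-0.5],[0,0,-0.6],[0,0,-0.7],[0,0,-0.8],[0,0,-0.865],[0,0,-0.865]], "hand": 0.5, "force": 40}}

```text
clock: 0.93
tool_pos: [474.0, 338.0, 231.2]
eef_rot: [-1.959, -2.456, 0.001]
ft_force: [0.0, -0.2, 0.1]
gripper_width: 42.7
gripper_force: 0.0
```

The middles agree with the cradle rows to within 1 mm and the lengths fit. Lengthwise offsets are about −6 mm for long and −9 mm for grooved.

Call:
{"name": "send_rows", "arguments": {"xyz": [[0,-0.12,0],[0,-0.27,0],[0,-0.42,0],[0,-0.58,0],[0,-0.72,0],[0,-0.86,0],[0,-1,0],[0,-1,0],[0,-1,0],[0,-1,0]], "dr": [[0,0,0],[0,0,0],[0,0,0],[0,0,0],[0,0,0],[0,0,0],[0,0,0],[0,0,0],[0,0,0],[0,0,0]]}}

```text
clock: 1.77
tool_pos: [473.3, 90.6, 231.3]
eef_rot: [-1.948, -2.464, -0.001]
ft_force: [0.4, 0.7, 0.9]
gripper_width: 43.2
gripper_force: 0.0
```

Call:
{"name": "send_rows", "arguments": {"xyz": [[0,-0.12,0],[0,-0.27,0],[0,-0.42,0],[0,-0.58,0],[0,-0.72,0],[0,-0.86,0],[0,-1,0],[0,-1,0],[0,-1,0],[0,-1,0]], "dr": [[0,0,0],[0,0,0],[0,0,0],[0,0,0],[0,0,0],[0,0,0],[0,0,0],[0,0,0],[0,0,0],[0,0,0]]}}

```text
clock: 2.6
tool_pos: [473.6, -158.9, 231.0]
eef_rot: [-1.948, -2.464, -0.0]
ft_force: [0.8, 0.5, -0.4]
gripper_width: 42.6
gripper_force: 0.0
```

Call:
{"name": "send_rows", "arguments": {"xyz": [[-0.05,-0.05,-0.05],[-0.1,-0.1,-0.12],[-0.16,-0.14,-0.2],[-0.22,-0.2,-0.28],[-0.276,-0.249,-0.36],[-0.276,-0.249,-0.44],[-0.276,-0.249,-0.5],[-0.276,-0.249,-0.5],[-0.276,-0.249,-0.5],[-0.276,-0.249,-0.5]], "dr": [[0,0,0],[0,0,0],[0,0,0],[0,0,0],[0,0,0],[0,0,0],[0,0,0],[0,0,0],[0,0,0],[0,0,0]]}}

```text
clock: 3.43
tool_pos: [405.0, -221.7, 107.0]
eef_rot: [1.948, 2.464, 0.0]
ft_force: [0.4, -1.2, 0.9]
gripper_width: 42.5
gripper_force: 0.0
```

```bash
python3 - <<'E'
from h import *
c=camera_model("wrist");im=snapshot("wrist");cv2.imwrite("pics/w1.png",im[:,:,::-1])
s=sense();print(s["clock"],s["tool_pos"],s["eef_rot"],s["joints"])
A=[[404.3,-222.4,46],[458.8,-209.8,47],[404.3-.0,-222.4,0]]
print(project(c,np.array(A)))
E
```

```text
3.4833 [ 405.15936967 -221.99905571  107.24022194] [1.94755486e+00 2.46340113e+00 2.86158143e-04] [-5.66923008e-01  4.09319205e-01  2.13570712e+00  8.35830771e-05
  5.95235071e-01 -7.99827754e-01]
[[319.00484902 260.08868019]
 [430.246849   261.27432583]
 [318.81491854 233.6690667 ]]
```

View pics/w1.png

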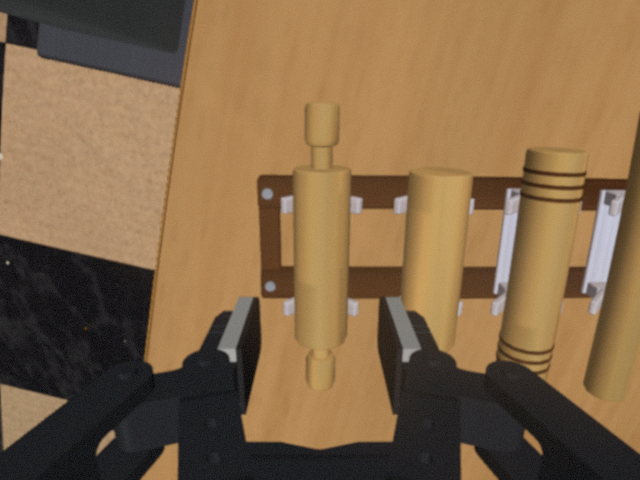

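The wrist view shows the handled roller's middle at about (321,256), against a predicted (319,260), so the error is 1–2 mm. The roller sits between the fingers with the neighbours clear. Going down.

Call:
{"name": "send_rows", "arguments": {"xyz": [[0,0,-0.05],[0,0,-0.1],[0,0,-0.15],[0,0,-0.2],[0,0,-0.25],[0,0,-0.29],[0,0,-0.32],[0,0,-0.33],[0,0,-0.33],[0,0,-0.33]], "dr": [[0,0,0],[0,0,0],[0,0,0],[0,0,0],[0,0,0],[0,0,0],[0,0,0],[0,0,0],[0,0,0],[0,0,0]]}}

```text
clock: 4.32
tool_pos: [404.4, -222.5, 24.1]
eef_rot: [1.95, 2.463, 0.0]
ft_force: [0.4, 0.8, -0.6]
gripper_width: 42.6
gripper_force: 0.0
```

Call:
{"name": "send_rows", "arguments": {"xyz": [[0,0,0],[0,0,0],[0,0,0],[0,0,0],[0,0,0],[0,0,0],[0,0,0],[0,0,0],[0,0,0],[0,0,0]], "dr": [[0,0,0],[0,0,0],[0,0,0],[0,0,0],[0,0,0],[0,0,0],[0,0,0],[0,0,0],[0,0,0],[0,0,0]], "hand": 0}}

```text
clock: 5.15
tool_pos: [406.1, -223.4, 24.7]
eef_rot: [1.948, 2.46, 0.001]
ft_force: [7.2, 1.3, 1.7]
gripper_width: 26.8
gripper_force: 39.4
```

Call:
{"name": "send_rows", "arguments": {"xyz": [[0,0,0.05],[0,0,0.14],[0,0,0.25],[0.02,0.05,0.34],[0.08,0.15,0.39],[0.14,0.27,0.4],[0.2,0.4,0.4],[0.27,0.53,0.4],[0.34,0.65,0.4],[0.371,0.71,0.4]], "dr": [[0,0,0],[0,0,0],[0,0,0],[0,0,0],[0,0,0],[0,0,0],[0,0,0],[0,0,0],[0,0,0],[0,0,0]]}}

```text
clock: 5.98
tool_pos: [498.9, -42.1, 124.6]
eef_rot: [1.948, 2.463, 0.002]
ft_force: [-0.5, -0.3, 0.5]
gripper_width: 26.6
gripper_force: 39.6
```

Call:
{"name": "send_rows", "arguments": {"xyz": [[0.05,0.12,0],[0.1,0.25,0],[0.16,0.39,0],[0.22,0.53,0],[0.28,0.67,0],[0.33,0.8,0],[0.37,0.92,0],[0.39,0.98,0],[0.4,1,0],[0.4,1,0]], "dr": [[0,0,-0.04],[0,0,-0.09],[0,0,-0.14],[0,0,-0.19],[0,0,-0.24],[0,0,-0.29],[0,0,-0.34],[0,0,-0.378],[0,0,-0.378],[0,0,-0.378]]}}

```text
clock: 6.82
tool_pos: [597.1, 206.2, 124.0]
eef_rot: [2.394, 2.034, 0.001]
ft_force: [-0.4, -0.3, -0.9]
gripper_width: 27.0
gripper_force: 39.6
```

```bash
python3 - <<'E'
from h import *
c=camera_model("wrist");im=snapshot("wrist");cv2.imwrite("pics/w2.png",im[:,:,::-1])
s=sense();print(s["clock"],s["tool_pos"],s["eef_rot"])
print(project(c,np.array([[597,205.2,26],[541.7,214.3,26],[597,205.2,126]])))
E
```

```text
6.8667 [596.68554007 204.9539483  123.90798626] [ 2.39438439e+00  2.03370530e+00 -3.57445618e-04]
[[320.08217108 238.40408225]
 [224.35293938 238.29306403]
 [321.38670525 320.24516502]]
```

View pics/w2.png

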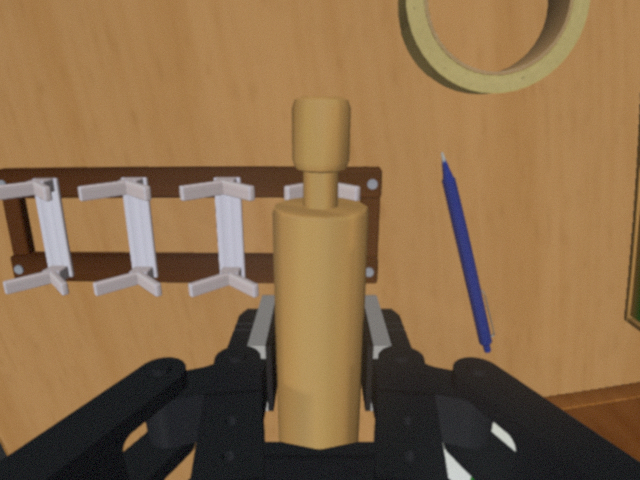

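The handled roller is held straight and centred over the far cradle, and the next cradle at about (228,237) matches the predicted (224,238). Lowering and releasing.

Call:
{"name": "send_rows", "arguments": {"xyz": [[0,0,-0.06],[0,0,-0.13],[0,0,-0.2],[0,0,-0.26],[0,0,-0.31],[0,0,-0.35],[0,0,-0.38],[0,0,-0.395],[0,0,-0.395],[0,0,-0.395]], "dr": [[0,0,0],[0,0,0],[0,0,0],[0,0,0],[0,0,0],[0,0,0],[0,0,0],[0,0,0],[0,0,0],[0,0,0]]}}

```text
clock: 7.7
tool_pos: [597.5, 204.9, 25.4]
eef_rot: [2.396, 2.031, 0.001]
ft_force: [2.6, -0.5, 0.5]
gripper_width: 27.0
gripper_force: 39.7
```

Call:
{"name": "send_rows", "arguments": {"xyz": [[0,0,0],[0,0,0],[0,0,0],[0,0,0],[0,0,0],[0,0,0],[0,0,0],[0,0,0],[0,0,0],[0,0,0]], "dr": [[0,0,0],[0,0,0],[0,0,0],[0,0,0],[0,0,0],[0,0,0],[0,0,0],[0,0,0],[0,0,0],[0,0,0]], "hand": 0.5}}

```text
clock: 8.53
tool_pos: [596.9, 205.0, 25.0]
eef_rot: [-2.397, -2.031, 0.0]
ft_force: [-0.1, 0.2, -0.4]
gripper_width: 42.8
gripper_force: 0.0
```

Call:
{"name": "send_rows", "arguments": {"xyz": [[0,0,0.07],[0,0,0.19],[0,0,0.31],[-0.02,-0.05,0.38],[-0.05,-0.15,0.4],[-0.09,-0.27,0.4],[-0.13,-0.4,0.4],[-0.18,-0.53,0.4],[-0.21,-0.63,0.4],[-0.22,-0.66,0.4]], "dr": [[0,0,0],[0,0,0],[0,0,0],[0,0,0],[0,0,0],[0,0,0],[0,0,0],[0,0,0],[0,0,0],[0,0,0]]}}

```text
clock: 9.37
tool_pos: [540.4, 37.1, 125.1]
eef_rot: [-2.398, -2.029, 0.002]
ft_force: [0.4, -0.9, 0.4]
gripper_width: 42.8
gripper_force: 0.0
```

Call:
{"name": "send_rows", "arguments": {"xyz": [[-0.04,-0.12,0],[-0.08,-0.25,0],[-0.13,-0.39,0],[-0.18,-0.53,0],[-0.22,-0.67,0],[-0.27,-0.8,0],[-0.31,-0.92,0],[-0.33,-0.98,0],[-0.333,-1,0],[-0.333,-1,0]], "dr": [[0,0,0.04],[0,0,0.09],[0,0,0.14],[0,0,0.19],[0,0,0.24],[0,0,0.29],[0,0,0.34],[0,0,0.378],[0,0,0.378],[0,0,0.378]]}}

```text
clock: 10.2
tool_pos: [458.8, -210.9, 125.1]
eef_rot: [1.954, 2.46, 0.0]
ft_force: [-0.6, 0.7, 0.7]
gripper_width: 42.8
gripper_force: 0.0
```

Call:
{"name": "send_rows", "arguments": {"xyz": [[0,0,-0.06],[0,0,-0.13],[0,0,-0.2],[0,0,-0.26],[0,0,-0.31],[0,0,-0.35],[0,0,-0.38],[0,0,-0.4],[0,0,-0.4],[0,0,-0.4]], "dr": [[0,0,0],[0,0,0],[0,0,0],[0,0,0],[0,0,0],[0,0,0],[0,0,0],[0,0,0],[0,0,0],[0,0,0]]}}

```text
clock: 11.03
tool_pos: [458.9, -209.8, 25.2]
eef_rot: [-1.95, -2.463, -0.0]
ft_force: [-0.0, 0.2, 0.9]
gripper_width: 43.1
gripper_force: 0.0
```

Call:
{"name": "send_rows", "arguments": {"xyz": [[0,0,0],[0,0,0],[0,0,0],[0,0,0],[0,0,0],[0,0,0],[0,0,0],[0,0,0],[0,0,0],[0,0,0]], "dr": [[0,0,0],[0,0,0],[0,0,0],[0,0,0],[0,0,0],[0,0,0],[0,0,0],[0,0,0],[0,0,0],[0,0,0]], "hand": 0}}

```text
clock: 11.87
tool_pos: [460.5, -210.7, 26.1]
eef_rot: [1.949, 2.46, 0.001]
ft_force: [6.0, 2.2, 1.0]
gripper_width: 29.0
gripper_force: 39.5
```

Call:
{"name": "send_rows", "arguments": {"xyz": [[0,0,0.05],[0,0,0.14],[0,0,0.25],[0.01,0.05,0.34],[0.03,0.15,0.39],[0.05,0.27,0.4],[0.07,0.4,0.4],[0.09,0.53,0.4],[0.12,0.65,0.4],[0.132,0.697,0.4]], "dr": [[0,0,0],[0,0,0],[0,0,0],[0,0,0],[0,0,0],[0,0,0],[0,0,0],[0,0,0],[0,0,0],[0,0,0]]}}

```text
clock: 12.7
tool_pos: [492.3, -32.8, 125.9]
eef_rot: [1.948, 2.463, 0.002]
ft_force: [-0.3, 0.3, -0.2]
gripper_width: 28.8
gripper_force: 39.6
```

Call:
{"name": "send_rows", "arguments": {"xyz": [[0.02,0.12,0],[0.05,0.25,0],[0.08,0.39,0],[0.11,0.53,0],[0.14,0.67,0],[0.16,0.8,0],[0.18,0.92,0],[0.195,0.98,0],[0.2,1,0],[0.2,1,0]], "dr": [[0,0,-0.04],[0,0,-0.09],[0,0,-0.14],[0,0,-0.19],[0,0,-0.24],[0,0,-0.29],[0,0,-0.34],[0,0,-0.378],[0,0,-0.378],[0,0,-0.378]]}}

```text
clock: 13.53
tool_pos: [541.9, 215.1, 125.3]
eef_rot: [2.394, 2.034, 0.001]
ft_force: [0.8, -0.8, -0.4]
gripper_width: 29.0
gripper_force: 39.6
```

```bash
python3 - <<'E'
from h import *
c=camera_model("wrist");im=snapshot("wrist");cv2.imwrite("pics/w3.png",im[:,:,::-1])
s=sense();print(s["clock"],s["tool_pos"],s["eef_rot"])
print(project(c,np.array([[597,205.2,46],[541.7,214.3,127]])))
E
```

```text
13.5833 [541.5956392  214.08794644 125.20463206] [ 2.39455058e+00  2.03344875e+00 -3.99162268e-05]
[[422.79589231 248.5496143 ]
 [321.03877023 319.62154818]]
```

View pics/w3.png

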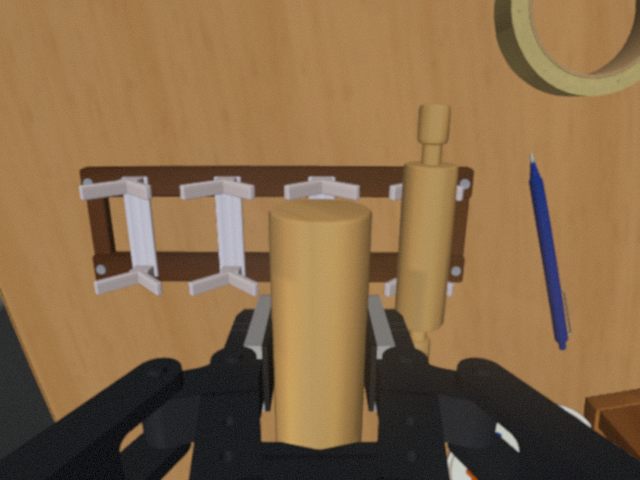

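The handled roller lies at about (427,246), against a predicted (423,249): in the far cradle and centred. The short roller is held level over its own cradle. Lowering it, then fetching the grooved one.

Call:
{"name": "send_rows", "arguments": {"xyz": [[0,0,-0.06],[0,0,-0.13],[0,0,-0.2],[0,0,-0.26],[0,0,-0.31],[0,0,-0.35],[0,0,-0.38],[0,0,-0.396],[0,0,-0.396],[0,0,-0.396]], "dr": [[0,0,0],[0,0,0],[0,0,0],[0,0,0],[0,0,0],[0,0,0],[0,0,0],[0,0,0],[0,0,0],[0,0,0]]}}

```text
clock: 14.42
tool_pos: [542.5, 214.2, 26.4]
eef_rot: [2.396, 2.031, 0.002]
ft_force: [2.3, -0.7, 1.3]
gripper_width: 29.2
gripper_force: 39.8
```

Call:
{"name": "send_rows", "arguments": {"xyz": [[0,0,0],[0,0,0],[0,0,0],[0,0,0],[0,0,0],[0,0,0],[0,0,0],[0,0,0],[0,0,0],[0,0,0]], "dr": [[0,0,0],[0,0,0],[0,0,0],[0,0,0],[0,0,0],[0,0,0],[0,0,0],[0,0,0],[0,0,0],[0,0,0]], "hand": 0.5}}

```text
clock: 15.25
tool_pos: [541.6, 214.3, 26.0]
eef_rot: [-2.397, -2.031, 0.0]
ft_force: [0.3, -0.2, -0.3]
gripper_width: 42.6
gripper_force: 0.0
```

Call:
{"name": "send_rows", "arguments": {"xyz": [[0,0,0.07],[0,0,0.19],[0,0,0.31],[0,-0.05,0.38],[-0.01,-0.15,0.4],[-0.02,-0.27,0.4],[-0.03,-0.4,0.4],[-0.035,-0.53,0.4],[-0.04,-0.63,0.4],[-0.04,-0.668,0.4]], "dr": [[0,0,0],[0,0,0],[0,0,0],[0,0,0],[0,0,0],[0,0,0],[0,0,0],[0,0,0],[0,0,0],[0,0,0]]}}

```text
clock: 16.08
tool_pos: [531.2, 44.5, 126.1]
eef_rot: [2.398, 2.029, -0.001]
ft_force: [0.8, -0.5, 0.4]
gripper_width: 42.7
gripper_force: 0.0
```

Call:
{"name": "send_rows", "arguments": {"xyz": [[-0.01,-0.12,0],[-0.02,-0.25,0],[-0.03,-0.39,0],[-0.04,-0.53,0],[-0.05,-0.67,0],[-0.06,-0.8,0],[-0.065,-0.92,0],[-0.068,-0.98,0],[-0.068,-1,0],[-0.068,-1,0]], "dr": [[0,0,0.04],[0,0,0.09],[0,0,0.14],[0,0,0.19],[0,0,0.24],[0,0,0.29],[0,0,0.34],[0,0,0.378],[0,0,0.378],[0,0,0.378]]}}

```text
clock: 16.92
tool_pos: [514.8, -203.5, 126.0]
eef_rot: [1.954, 2.46, 0.0]
ft_force: [-0.3, 0.1, -0.4]
gripper_width: 42.5
gripper_force: 0.0
```

```bash
python3 - <<'E'
from h import *
c=camera_model("wrist");im=snapshot("wrist");cv2.imwrite("pics/w4.png",im[:,:,::-1])
s=sense();print(s["clock"],s["tool_pos"],s["eef_rot"])
print(project(c,np.array([[513.4,-196.8,46],[514.8,-202.6,46],[515.4,-205.4,46],[569.2,-189.5,43],[567.9,-183.9,43]])))
E
```

```text
16.9667 [ 514.65735008 -202.48418955  125.91935511] [-1.95291084e+00 -2.46038736e+00 -1.31489476e-04]
[[320.90866149 235.09535254]
 [320.97681657 245.60784586]
 [320.8737672  250.59635282]
 [422.32139784 243.11951477]
 [423.06888941 233.14004472]]
```

View pics/w4.png

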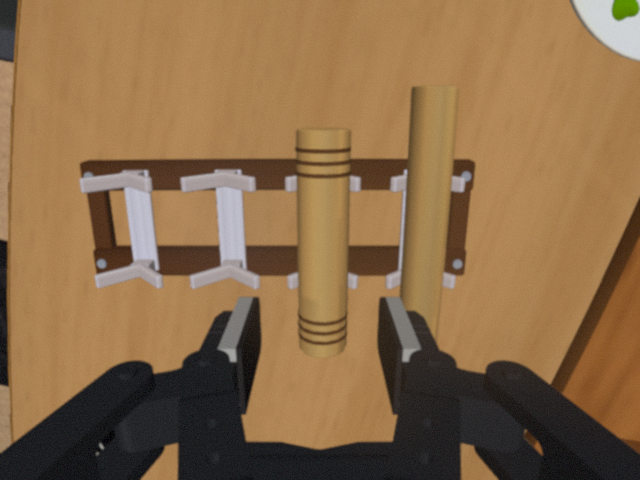

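The grooved roller is centred between the fingers at about (323,240). Its ends (y≈130 and 348) suggest a smaller lengthwise offset than the top view gave, so I'll check both that and the long roller.

```bash
python3 - <<'E'
from h import *
c=camera_model("wrist");im=cv2.imread("pics/w4.png")
a=np.radians(13.25);ex=np.array([np.cos(a),np.sin(a)]);ey=np.array([-np.sin(a),np.cos(a)])
def rk(p): d=p[:,:2]-[486.1,-203.2]; return np.c_[d@ex,d@ey].round(1)
# silhouette ends (side edges at axis height) and inner grooves at top surface
print("ends",rk(onplane(c,[(297,131),(350,131),(300,346),(346,346)],46)))
print("long end",rk(onplane(c,[(411,88),(458,88)],43)))
print("saddle tips",rk(onplane(c,[(81,180),(151,180),(97,283),(160,283)],43)))
g=cv2.resize(im[110:370,280:480],None,fx=3,fy=3,interpolation=2)[:780];cv2.imwrite("pics/w4c.png",g[:,:600] if 0 else cv2.resize(g,(460,600)))
t=cv2.resize(cv2.imread("pics/top0.png")[190:240,284:360],None,fx=10,fy=10,interpolation=2);cv2.imwrite("pics/t4c.png",t)
E
```

```text
ends [[ 16.1  55.9]
 [ 42.8  55.9]
 [ 15.9 -67. ]
 [ 42.9 -67.1]]
long end [[73.2 77. ]
 [97.  77.2]]
saddle tips [[-100.8   31.4]
 [ -62.1   30.9]
 [-101.   -28.5]
 [ -63.8  -28.3]]
```

View pics/w4c.png

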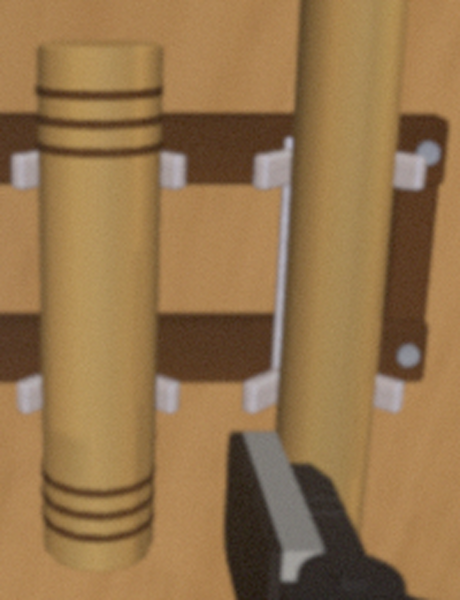

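View pics/t4c.png

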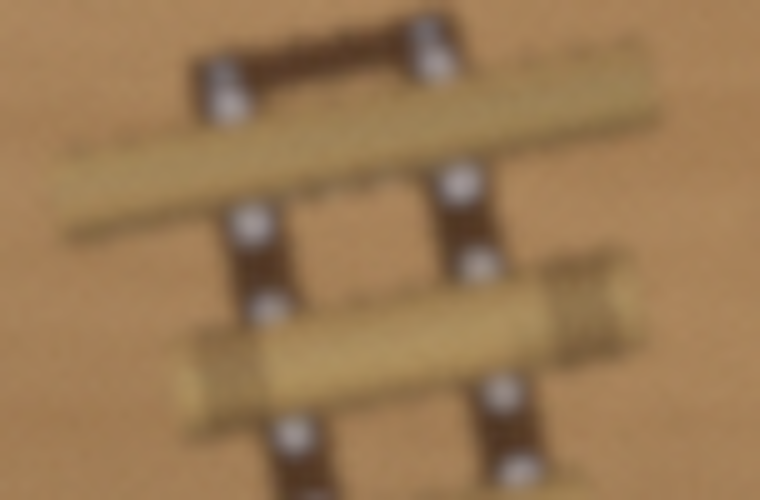

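From the wrist view the grooved roller spans −67 to +56 mm, which is 123 mm long with an offset of about −6 mm. The long roller's offset is about −4 mm. The crops confirm both rollers seated, so the grip point at −6 is right.

Call:
{"name": "send_rows", "arguments": {"xyz": [[0,0,-0.06],[0,0,-0.13],[0,0,-0.2],[0,0,-0.26],[0,0,-0.31],[0,0,-0.36],[0,0,-0.39],[0,0,-0.408],[0,0,-0.408],[0,0,-0.408]], "dr": [[0,0,0],[0,0,0],[0,0,0],[0,0,0],[0,0,0],[0,0,0],[0,0,0],[0,0,0],[0,0,0],[0,0,0]]}}

```text
clock: 17.8
tool_pos: [514.9, -202.3, 24.3]
eef_rot: [-1.95, -2.463, -0.0]
ft_force: [-0.0, -0.1, -0.2]
gripper_width: 42.8
gripper_force: 0.0
```

Call:
{"name": "send_rows", "arguments": {"xyz": [[0,0,0],[0,0,0],[0,0,0],[0,0,0],[0,0,0],[0,0,0],[0,0,0],[0,0,0],[0,0,0],[0,0,0]], "dr": [[0,0,0],[0,0,0],[0,0,0],[0,0,0],[0,0,0],[0,0,0],[0,0,0],[0,0,0],[0,0,0],[0,0,0]], "hand": 0}}

```text
clock: 18.63
tool_pos: [516.4, -203.2, 25.2]
eef_rot: [1.949, 2.46, 0.002]
ft_force: [5.8, 3.6, 0.6]
gripper_width: 26.9
gripper_force: 39.4
```

Call:
{"name": "send_rows", "arguments": {"xyz": [[0,0,0.05],[0,0,0.14],[0,0,0.25],[0,0.05,0.34],[-0.01,0.15,0.39],[-0.02,0.27,0.4],[-0.03,0.4,0.4],[-0.04,0.53,0.4],[-0.05,0.65,0.4],[-0.05,0.709,0.4]], "dr": [[0,0,0],[0,0,0],[0,0,0],[0,0,0],[0,0,0],[0,0,0],[0,0,0],[0,0,0],[0,0,0],[0,0,0]]}}

```text
clock: 19.47
tool_pos: [501.4, -22.8, 124.8]
eef_rot: [1.95, 2.463, 0.001]
ft_force: [-0.0, 0.5, -1.1]
gripper_width: 27.1
gripper_force: 39.5
```

Call:
{"name": "send_rows", "arguments": {"xyz": [[-0.01,0.12,0],[-0.02,0.25,0],[-0.03,0.39,0],[-0.04,0.53,0],[-0.05,0.67,0],[-0.055,0.8,0],[-0.06,0.92,0],[-0.062,0.98,0],[-0.062,1,0],[-0.062,1,0]], "dr": [[0,0,-0.04],[0,0,-0.09],[0,0,-0.14],[0,0,-0.19],[0,0,-0.24],[0,0,-0.29],[0,0,-0.34],[0,0,-0.378],[0,0,-0.378],[0,0,-0.378]]}}

```text
clock: 20.3
tool_pos: [486.7, 225.6, 124.5]
eef_rot: [2.394, 2.034, 0.001]
ft_force: [-0.2, -0.5, -1.4]
gripper_width: 26.7
gripper_force: 39.5
```

```bash
python3 - <<'E'
from h import *
c=camera_model("wrist");im=snapshot("wrist");cv2.imwrite("pics/w5.png",im[:,:,::-1])
s=sense();print(s["clock"],s["tool_pos"],s["eef_rot"])
print(project(c,np.array([[597,205.2,46],[541.7,214.3,47]])))
E
```

```text
20.35 [486.61332853 224.54280259 124.33907014] [2.39411794e+00 2.03379966e+00 3.40651575e-04]
[[523.4879139  251.32068689]
 [423.68490835 252.01639487]]
```

View pics/w5.png

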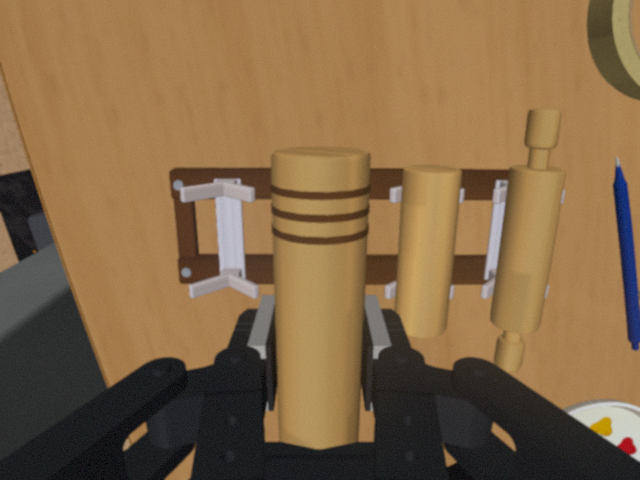

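The short and handled rollers sit in their cradles at (428,250) and (527,248), close to the predicted points. The grooved one is held level over the next cradle. Placing it and fetching the long one.

Call:
{"name": "send_rows", "arguments": {"xyz": [[0,0,-0.06],[0,0,-0.13],[0,0,-0.2],[0,0,-0.26],[0,0,-0.31],[0,0,-0.35],[0,0,-0.38],[0,0,-0.396],[0,0,-0.396],[0,0,-0.396]], "dr": [[0,0,0],[0,0,0],[0,0,0],[0,0,0],[0,0,0],[0,0,0],[0,0,0],[0,0,0],[0,0,0],[0,0,0]]}}

```text
clock: 21.18
tool_pos: [487.6, 224.3, 25.4]
eef_rot: [2.396, 2.031, 0.002]
ft_force: [3.4, -1.7, 0.7]
gripper_width: 26.8
gripper_force: 39.7
```

Call:
{"name": "send_rows", "arguments": {"xyz": [[0,0,0],[0,0,0],[0,0,0],[0,0,0],[0,0,0],[0,0,0],[0,0,0],[0,0,0],[0,0,0],[0,0,0]], "dr": [[0,0,0],[0,0,0],[0,0,0],[0,0,0],[0,0,0],[0,0,0],[0,0,0],[0,0,0],[0,0,0],[0,0,0]], "hand": 0.5}}

```text
clock: 22.02
tool_pos: [486.6, 224.5, 25.0]
eef_rot: [-2.397, -2.031, 0.0]
ft_force: [-0.2, -0.3, 1.0]
gripper_width: 42.7
gripper_force: 0.0
```

Call:
{"name": "send_rows", "arguments": {"xyz": [[0,0,0.07],[0,0,0.19],[0,0,0.31],[0.01,-0.05,0.38],[0.03,-0.15,0.4],[0.05,-0.27,0.4],[0.08,-0.4,0.4],[0.1,-0.53,0.4],[0.12,-0.62,0.4],[0.129,-0.652,0.4]], "dr": [[0,0,0],[0,0,0],[0,0,0],[0,0,0],[0,0,0],[0,0,0],[0,0,0],[0,0,0],[0,0,0],[0,0,0]]}}

```text
clock: 22.85
tool_pos: [519.3, 58.8, 125.1]
eef_rot: [2.398, 2.029, -0.0]
ft_force: [-0.2, 0.9, -1.0]
gripper_width: 42.8
gripper_force: 0.0
```

Call:
{"name": "send_rows", "arguments": {"xyz": [[0.02,-0.12,0],[0.05,-0.25,0],[0.08,-0.39,0],[0.11,-0.53,0],[0.14,-0.67,0],[0.16,-0.8,0],[0.18,-0.92,0],[0.195,-0.98,0],[0.2,-1,0],[0.2,-1,0]], "dr": [[0,0,0.04],[0,0,0.09],[0,0,0.14],[0,0,0.19],[0,0,0.24],[0,0,0.29],[0,0,0.34],[0,0,0.378],[0,0,0.378],[0,0,0.378]]}}

```text
clock: 23.68
tool_pos: [569.1, -189.1, 124.9]
eef_rot: [-1.953, -2.46, -0.0]
ft_force: [-0.1, 0.3, -0.3]
gripper_width: 42.8
gripper_force: 0.0
```

Call:
{"name": "send_rows", "arguments": {"xyz": [[0,0,-0.06],[0,0,-0.13],[0,0,-0.2],[0,0,-0.26],[0,0,-0.31],[0,0,-0.36],[0,0,-0.39],[0,0,-0.416],[0,0,-0.416],[0,0,-0.416]], "dr": [[0,0,0],[0,0,0],[0,0,0],[0,0,0],[0,0,0],[0,0,0],[0,0,0],[0,0,0],[0,0,0],[0,0,0]]}}

```text
clock: 24.52
tool_pos: [569.0, -188.4, 21.1]
eef_rot: [-1.95, -2.463, 0.0]
ft_force: [1.0, -0.1, -0.4]
gripper_width: 42.9
gripper_force: 0.0
```

Call:
{"name": "send_rows", "arguments": {"xyz": [[0,0,0],[0,0,0],[0,0,0],[0,0,0],[0,0,0],[0,0,0],[0,0,0],[0,0,0],[0,0,0],[0,0,0]], "dr": [[0,0,0],[0,0,0],[0,0,0],[0,0,0],[0,0,0],[0,0,0],[0,0,0],[0,0,0],[0,0,0],[0,0,0]], "hand": 0}}

```text
clock: 25.35
tool_pos: [570.6, -188.9, 22.2]
eef_rot: [1.949, 2.46, 0.002]
ft_force: [5.1, 1.7, 0.7]
gripper_width: 22.7
gripper_force: 39.2
```

Call:
{"name": "send_rows", "arguments": {"xyz": [[0,0,0.05],[0,0,0.14],[0,0,0.25],[-0.01,0.05,0.34],[-0.04,0.15,0.39],[-0.08,0.27,0.4],[-0.12,0.4,0.4],[-0.17,0.53,0.4],[-0.2,0.65,0.4],[-0.22,0.684,0.4]], "dr": [[0,0,0],[0,0,0],[0,0,0],[0,0,0],[0,0,0],[0,0,0],[0,0,0],[0,0,0],[0,0,0],[0,0,0]]}}

```text
clock: 26.18
tool_pos: [512.5, -14.4, 122.1]
eef_rot: [-1.949, -2.464, -0.001]
ft_force: [0.1, -0.0, -1.3]
gripper_width: 22.6
gripper_force: 39.3
```

Call:
{"name": "send_rows", "arguments": {"xyz": [[-0.04,0.12,0],[-0.08,0.25,0],[-0.13,0.39,0],[-0.18,0.53,0],[-0.22,0.67,0],[-0.27,0.8,0],[-0.31,0.92,0],[-0.325,0.98,0],[-0.331,1,0],[-0.331,1,0]], "dr": [[0,0,-0.04],[0,0,-0.09],[0,0,-0.14],[0,0,-0.19],[0,0,-0.24],[0,0,-0.29],[0,0,-0.34],[0,0,-0.378],[0,0,-0.378],[0,0,-0.378]]}}

```text
clock: 27.02
tool_pos: [431.2, 233.4, 121.7]
eef_rot: [2.394, 2.034, 0.001]
ft_force: [-0.0, -0.6, 0.1]
gripper_width: 23.0
gripper_force: 39.3
```

Call:
{"name": "send_rows", "arguments": {"xyz": [[0,0,-0.06],[0,0,-0.13],[0,0,-0.2],[0,0,-0.26],[0,0,-0.31],[0,0,-0.35],[0,0,-0.38],[0,0,-0.396],[0,0,-0.396],[0,0,-0.396]], "dr": [[0,0,0],[0,0,0],[0,0,0],[0,0,0],[0,0,0],[0,0,0],[0,0,0],[0,0,0],[0,0,0],[0,0,0]]}}

```text
clock: 27.85
tool_pos: [432.2, 232.4, 22.4]
eef_rot: [2.396, 2.031, 0.002]
ft_force: [2.7, -1.1, 0.3]
gripper_width: 22.7
gripper_force: 39.5
```

Call:
{"name": "send_rows", "arguments": {"xyz": [[0,0,0],[0,0,0],[0,0,0],[0,0,0],[0,0,0],[0,0,0],[0,0,0],[0,0,0],[0,0,0],[0,0,0]], "dr": [[0,0,0],[0,0,0],[0,0,0],[0,0,0],[0,0,0],[0,0,0],[0,0,0],[0,0,0],[0,0,0],[0,0,0]], "hand": 0.5}}

```text
clock: 28.68
tool_pos: [431.2, 232.6, 22.0]
eef_rot: [-2.397, -2.031, 0.0]
ft_force: [0.2, 0.8, 0.1]
gripper_width: 42.5
gripper_force: 0.0
```

Call:
{"name": "send_rows", "arguments": {"xyz": [[0,0,0.07],[0,0,0.17],[0,0,0.3],[0.04,0,0.43],[0.09,0,0.55],[0.14,0,0.62],[0.2,0,0.64],[0.24,0,0.64],[0.24,0,0.64],[0.24,0,0.64]], "dr": [[0,0,0],[0,0,0],[0,0,0],[0,0,0],[0,0,0],[0,0,0],[0,0,0],[0,0,0],[0,0,0],[0,0,0]]}}

```text
clock: 29.52
tool_pos: [490.6, 232.2, 181.0]
eef_rot: [-2.397, -2.03, 0.003]
ft_force: [-0.1, 0.4, 0.0]
gripper_width: 42.8
gripper_force: 0.0
```

```bash
python3 - <<'E'
from h import *
c=camera_model("wrist");im=snapshot("wrist");cv2.imwrite("pics/w6.png",im[:,:,::-1])
s=sense();print(s["clock"],s["tool_pos"],s["eef_rot"])
print(project(c,np.array([[597,205.2,46],[541.7,214.3,47],[486.5,223.5,46],[431.2,232.6,43]])))
E
```

```text
29.5667 [489.95645232 232.14573703 180.83075862] [-2.39615672 -2.03041816  0.00376221]
[[481.56068801 233.53265601]
 [399.82522614 234.04677977]
 [316.37582876 233.55255061]
 [233.94519884 232.39363624]]
```

View pics/w6.png

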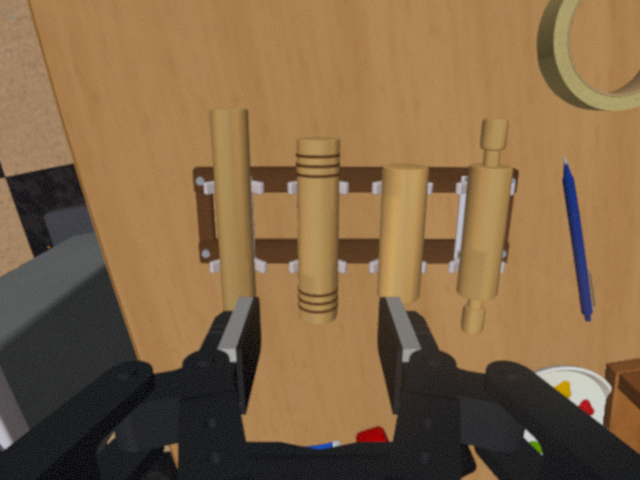

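All four rollers lie seated, in the order long, grooved, short, handled from near to far. One numeric check of the ends, then I'll hand in.

```bash
python3 - <<'E'
from h import *
c=camera_model("wrist")
a=np.radians(-9.42);ex=np.array([np.cos(a),np.sin(a)]);ey=np.array([-np.sin(a),np.cos(a)])
def rk(u,z): d=onplane(c,u,z)[:,:2]-[514.1,218.9]; return np.c_[d@ex,d@ey].round(1).tolist()
print("long +80",rk([(230,112)],43)); print("groov +-62",rk([(318,140),(318,317)],46))
print("short +-45",rk([(405,168),(400,298)],47)); print("hand +-75",rk([(495,122),(472,330)],46))
s=sense();print(s["clock"],s["dq"].round(3))
E
```

```text
long +80 [[-82.9, 78.9]]
groov +-62 [[-27.5, 61.5], [-27.6, -62.4]]
short +-45 [[28.3, 44.1], [30.1, -47.1]]
hand +-75 [[84.3, 73.5], [84.8, -73.6]]
29.5667 [ 0.006 -0.003  0.007  0.     0.001  0.   ]
```

```bash
python3 -c "
from station import *
print(close_job())"
```

```text
the job is handed in; nothing more can be done
None
```

All four rollers are lying in the empty rack in reverse order, each within about 3 mm of its cradle's middle in the last wrist image; the job was handed in at about 30 s, and the judge's result was not shown.

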